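# Test the clasps of three hinged bangles and set the stiff one aside for repair

### The arm

A 6-joint arm with a two-finger parallel gripper is mounted at the origin on a cart in front of the work surface, level with it; the furniture and walls round the work are solid. World frame = base frame: x ahead of the robot, y to its left, z up, the work surface at z = 0. Lengths are in mm, angles in rad, forces in N, time in s.
With the tool pointing down it reaches from about 275 to 725 mm from the base axis. Payload 15.9 kg.
Tool frame: the origin (TCP) lies at the very end of the fingers, on their centre line; the grasp point (between the pads) lies robot.pinch_z behind it (robot.pinch_z is the distance from the TCP to the grasp point, in mm); z points along the fingers, y is the direction in which the jaws open and shut (so a half turn about z gives the same grasp; the last joint's range is limited). The gripper opens to 85 mm and grips with 20 to 120 N. Pads are 22 mm wide; open, the fingers measure 114 mm over their backs; the gripper's body (76 mm by 85 mm) begins 54 mm behind the grasp point. The pads swing forward as they close: fully open they stand 13 mm farther back than shut.
Start: joints at [-1.177, 0.213, -0.034, 1.323, 0, 1.571], TCP at [191.843, -461.716, 231.306] pointing down, gripper open.
Joint ranges: [-2.98, 2.98], [-0.74, 1.72], [-1.14, 1.35], [-2.1, 2.04], [-1.57, 1.44], [-3.14, 3.14]. Speed limits (rad/s): [1.89, 1.89, 2.39, 2.57, 3.14, 3.14].

### API

Orientations are given as a rotation vector (axis times angle).
In Python, from station import robot gives the robot as it stands. Calls block until the motion is done:
- robot.movep(position, orientation): joint-space move of the TCP to a pose.
- robot.movel(position, attitude=None, speed=150, force_limit=None): straight line of the TCP; attitude=None keeps the orientation; speed is the mean speed in mm/s. With force_limit (N) it stops when the force on the tool has changed by that much, and returns True; else False.
- robot.set_joints(angles): joint-space move.
- robot.grip(opening, newtons=None): opening from 0.0 (shut) to 1.0 (fully open); newtons is the grip in N (None keeps the last); returns when the fingers have stopped.
- robot.dwell(seconds).
- robot.inverse_kinematics(position, orientation): joint angles nearest the present ones, or None.
- robot.read_state(): the state.
- robot.grab_frame(name): name is "side" or "top" or "wrist"; returns the picture (480x640x3 uint8, red, green, blue); there is no depth.
- robot.camera_info(name): a dict with "fx", "fy", "cx", "cy" (pixels), "origin" and "orientation" of the camera in the world. Camera axes: x right, y down, z forward; pixel columns grow to the right and rows downward; lengths in mm; the calibration is good to about 2 mm. A picture is of the moment at which its call begins: read the wrist's pose just before it. camera_info takes no time and is no camera call; for the wrist camera it gives the pose at the moment of the call.
A pose or a line that the arm cannot do raises robot.MotionError and nothing moves.
- robot.close_job(): hands the job in, once; it reports no verdict.
The state is a dict: "time_s": time; "q": joint angles; "joint_velocities": joint speeds; "joint_torque": joint torques, N m; "tcp_pos": TCP position; "tool_rot": TCP orientation; "ft_force": force on the tool from outside, world axes, zero at the start; "torque": the same for the moment, N m; "width": opening from 0.0 (shut) to 1.0 (fully open).
Only numpy, scipy, OpenCV 4.12 (cv2) and the standard library are available. Lean on these libraries where they do the work, as an engineer would, in place of code of your own. Each camera call takes 0.05 s, during which the arm holds its last target. There are 200 camera calls.

### The job

Test the clasps of the three hinged bangles in the wooden stand by pressing each push-piece straight down: a good clasp clicks and lets the bangle spring open before 13 N, but one of the three is too stiff to do so. Never push any of them harder than 18 N. Leave the good ones sprung open in their slots, and stand the stiff one, still shut and upright, in the slot of the grey pad for repair; leave everything else where it is.

Things in the scene. Friction and masses are not known exactly. Their poses are not given: they have to be found in the camera images.
- stand: Fixed light-wood stand on the worktop, 172 (x) x 86 (y) x 26 mm high; origin at the centre of its underside, z up. Three slots along its y axis at x = -55, 0 and +55 mm, each 19.2 mm wide, 62 mm long, 18 mm deep, floor 8 mm above the worktop; a bangle stands in each.
- pad: Fixed grey padded pad on the worktop, 80 (x) x 98 (y) mm; origin at the centre of its underside. One slot along its y axis through the middle, between two padded rolls whose tops are 22 mm above the worktop: 20 mm wide at the narrowest with rounded lips, 72 mm long between low end stops, floor 8 mm above the worktop.
- bangle_a: One of three loose, identical looking gold-coloured hinged bangles (170 to 240 g), upright in a slot of the stand (which one varies). Rounded square ring, 58 mm wide along y, 62 mm high along z; band 18 mm wide along x, 4 mm thick. Origin: middle of its flat underside, on the slot floor. Sides at y = -29 and +29 mm flat from z = 18 to 44 mm. The +y half is the gate, the -y half is rigid.
- bangle_b: Another of the three identical looking bangles, described under bangle_a.
- bangle_c: Another of the three identical looking bangles, described under bangle_a.
- bangle_a_gate (a joint): Hinge of bangle_a's sprung half (+y side), axis along x at y = 19.5, z = 4.5 mm: 0 rad shut, 0.2 rad fully open, when the bangle is about 65 mm wide at z = 38 mm and the gate's top end has moved 11 mm outward and 4 mm up. It springs open by itself when the clasp lets go and stays shut only while the clasp holds it.
- bangle_b_gate (a joint): The same for bangle_b.
- bangle_c_gate (a joint): The same for bangle_c.
- bangle_a_push: Push-piece of bangle_a: sprung round knob, 9 mm wide, on the top of the rigid half at y = -5 mm, travel 4 mm straight down to a hard stop. Its force rises to a crest within the first 2 mm, then falls to less than half (the click); the gate springs open 2 to 3 mm down. Let go, it comes back up. Origin where its axis meets the band's top.
- bangle_b_push: Push-piece of bangle_b, as described for bangle_a_push; only the spring's strength differs.
- bangle_c_push: Push-piece of bangle_c, as described for bangle_a_push; only the spring's strength differs.
- bangle_a_top (a point): Centre of the top of bangle_a's push-piece, 9.5 mm above the band, 71.5 mm above the slot floor when not pressed.
- bangle_b_top (a point): The same for bangle_b.
- bangle_c_top (a point): The same for bangle_c.
- jar: Bystander: glass jar with black lid, 48 mm diameter, 63 mm high, loose; origin under its centre.
- loupe: Bystander: black eye loupe, 39 mm diameter, 30 mm high, loose; origin under its centre.
- mallet_head: Bystander: cream nylon mallet head lying down, 31 x 53 x 31 mm, loose; origin under its centre.
- doming: Bystander: doming block, a 42 mm cube with hollows, loose; origin under its centre.
Mind the look-alikes: they are no part of the job. What is shaped like the bangle_b but black or red is not meant.

How it is judged (in metres and radians):
On the way, in this order (a step that is already met when the one before it is completed fails the run):
1. a first bangle was pressed until its clasp clicked and it sprang open (value of joint any of bangle_a_gate, bangle_b_gate, bangle_c_gate above 0.12 rad), for 0.1 s.
2. a second bangle has sprung open as well ((value of joint each of bangle_a_gate, bangle_b_gate above 0.12 rad or value of joint each of bangle_a_gate, bangle_c_gate above 0.12 rad or value of joint each of bangle_b_gate, bangle_c_gate above 0.12 rad)), for 0.1 s.
At the end, for the whole second after the job is handed in: One bangle stands shut (under 0.03 rad), released and at rest on the pad's slot floor (within 3 mm; 5 mm across, 12 mm along from its middle), within 0.2 rad of upright; the other two stand upright in their slots, moved under 15 mm, sprung open (over 0.12 rad) (((value of joint bangle_a_gate below 0.03 rad and x of bangle_a in the frame of pad between -0.005 and 0.005 m and y of bangle_a in the frame of pad between -0.012 and 0.012 m and z of bangle_a in the frame of pad below 0.011 m and angle between bangle_a's own z axis and vertical below 0.2 rad and linear speed of bangle_a below 0.02 m/s and value of joint each of bangle_b_gate, bangle_c_gate above 0.12 rad and distance of each of bangle_b, bangle_c from where it was at the start of the episode below 0.015 m and angle between each of bangle_b, bangle_c's own z axis and vertical below 0.25 rad) or (value of joint bangle_b_gate below 0.03 rad and x of bangle_b in the frame of pad between -0.005 and 0.005 m and y of bangle_b in the frame of pad between -0.012 and 0.012 m and z of bangle_b in the frame of pad below 0.011 m and angle between bangle_b's own z axis and vertical below 0.2 rad and linear speed of bangle_b below 0.02 m/s and value of joint each of bangle_a_gate, bangle_c_gate above 0.12 rad and distance of each of bangle_a, bangle_c from where it was at the start of the episode below 0.015 m and angle between each of bangle_a, bangle_c's own z axis and vertical below 0.25 rad) or (value of joint bangle_c_gate below 0.03 rad and x of bangle_c in the frame of pad between -0.005 and 0.005 m and y of bangle_c in the frame of pad between -0.012 and 0.012 m and z of bangle_c in the frame of pad below 0.011 m and angle between bangle_c's own z axis and vertical below 0.2 rad and linear speed of bangle_c below 0.02 m/s and value of joint each of bangle_a_gate, bangle_b_gate above 0.12 rad and distance of each of bangle_a, bangle_b from where it was at the start of the episode below 0.015 m and angle between each of bangle_a, bangle_b's own z axis and vertical below 0.25 rad))); the robot touches nothing.
It fails at once if a push-piece was pushed harder than 18 N (contact force between any of the arm, the fingers and bangle_a_push above 18 N or contact force between any of the arm, the fingers and bangle_b_push above 18 N or contact force between any of the arm, the fingers and bangle_c_push above 18 N).
It fails at once if something else on the bench was shifted by more than 2 cm (distance of any of jar, loupe, mallet_head, doming from where it was at the start of the episode above 0.02 m).
It also fails if it takes over 59 s, if anything falls off the work surface, if the arm or the gripper's body presses on something with over 40 N, if the wrist force passes 120 N, or if a joint passes its speed limit or range.

## Working session

There is one attempt and no reset: what is moved stays moved. The work goes in short steps, each a Python script; the robot and the scene stay as the last script left them, time stands still between calls to the robot, and variables do not carry over. Pictures are saved under pics/ and viewed, about 8 in all and at most 12, crops included, and the job is handed in when it is done.

```bash
ls; mkdir -p pics; python3 - <<'E'
from station import robot
import cv2
for n in("top","side"):
    cv2.imwrite(f"pics/{n}0.png",robot.grab_frame(n)[:,:,::-1]); print(n,robot.camera_info(n))
print(robot.pinch_z, robot.read_state())
print(robot.camera_info("wrist"))
E
```

```text
pics
top {'fx': 576.0953090930558, 'fy': 576.0953090930558, 'cx': 322.0873663691516, 'cy': 237.01528879807523, 'origin': array([ 421.10370262,  112.87912771, 1201.86295141]), 'orientation': array([-2.22408022,  2.17051519, -0.07658732])}
side {'fx': 433.87534254629463, 'fy': 433.87534254629463, 'cx': 315.11193207594107, 'cy': 241.41634225787158, 'origin': array([509.87980608, 756.71132672, 614.71289196]), 'orientation': array([-0.03163256, -2.83026097,  1.3052137 ])}
18.700000000000003 {'time_s': 0.1, 'q': array([-1.17699160e+00,  2.13249268e-01, -3.49585325e-02,  1.32351163e+00,
       -2.85267376e-05,  1.57079446e+00]), 'joint_velocities': array([ 2.19943592e-03, -5.06100193e-05,  2.57796068e-03,  1.23219413e-03,
       -1.74646790e-03,  2.12138419e-04]), 'joint_torque': array([-4.47699713e-04, -6.87247252e+01,  4.87806630e+01,  1.21436629e-02,
       -2.70761461e-05, -8.44856089e-06]), 'tcp_pos': array([ 191.73028284, -461.45763519,  230.90948321]), 'tool_rot': array([-3.08000564e+00, -6.14424481e-01,  3.27518042e-04]), 'ft_force': array([ 0.74208828, -0.88172149,  0.25926469]), 'torque': array([-0.01221649,  0.00570519,  0.00275078]), 'width': 0.9998064735284906}
{'fx': 402.0498613080544, 'fy': 402.0498613080544, 'cx': 320.23028428812046, 'cy': 245.1424079170826, 'origin': array([ 264.97534296, -430.46696841,  373.49832794]), 'orientation': array([ 2.38505417, -1.58950111, -0.25452527])}
```

View pics/top0.png

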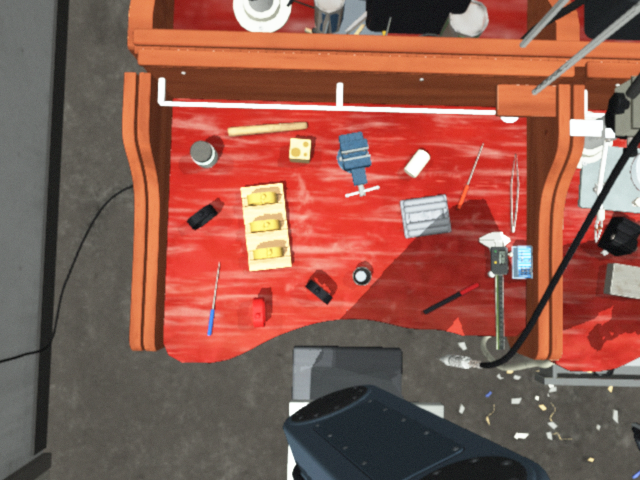

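View pics/side0.png

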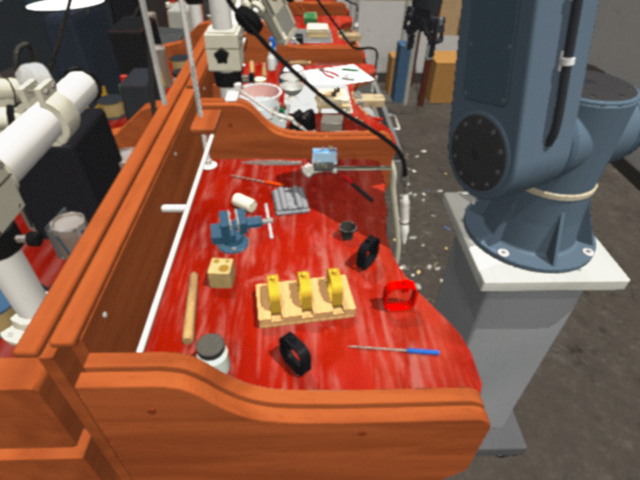

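The top view shows the stand at about (266,226) with three gold bangles at (262,198), (265,225) and (267,252). The grey pad is at (426,216). The look-alikes are black at (203,216) and (319,290) and red at (259,311); only the three gold ones in the stand fit the description. I'll confirm this in an enlarged crop.

```bash
cat > h.py <<'E'
import numpy as np, cv2
from station import robot
from scipy.spatial.transform import Rotation as R
def px2w(ci,u,v,z):
    d=R.from_rotvec(ci["orientation"]).apply([(u-ci["cx"])/ci["fx"],(v-ci["cy"])/ci["fy"],1])
    o=np.array(ci["origin"]); return o+d*(z-o[2])/d[2]
def w2px(ci,p):
    c=R.from_rotvec(ci["orientation"]).inv().apply(np.array(p)-ci["origin"]); return ci["fx"]*c[0]/c[2]+ci["cx"],ci["fy"]*c[1]/c[2]+ci["cy"]
E
python3 - <<'E'
from h import *
im=cv2.imread("pics/top0.png")
a=cv2.resize(im[175:275,225:305],None,fx=5,fy=5,interpolation=cv2.INTER_CUBIC)
b=cv2.resize(im[175:275,390:470],None,fx=5,fy=5,interpolation=cv2.INTER_CUBIC)
cv2.imwrite("pics/crop1.png",np.hstack([a,b]))
ci=robot.camera_info("top")
for n,u,v,z in [("stand",266,226,26),("pad",426,216,22),("b1",262,198,70),("b3",267,252,70),("vise",355,155,0),("jar",204,154,63)]: print(n,px2w(ci,u,v,z))
E
```

```text
stand [509.44664502 215.33172661  26.        ]
pad [ 538.6227507  -112.92517697   22.        ]
b1 [561.33054353 221.02367088  70.        ]
b3 [455.03336197 208.0201432   70.        ]
vise [666.16010861  34.63411981   0.        ]
jar [647.35191782 339.70185435  63.        ]
```

View pics/crop1.png

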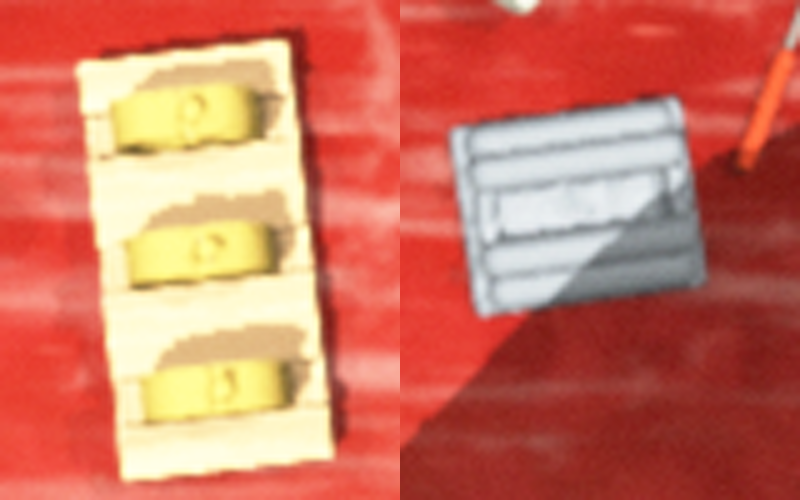

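The crop confirms three gold bangles in the stand. Their knobs are at crop (195,108), (210,248) and (225,382), right of centre, so each bangle's -y side faces world -y. The pad slot is at crop (580,203). Next come wrist views over the stand and pad.

```bash
cat >> h.py <<'E'
def down(yaw): # tool x along world yaw, z down
    c,s=np.cos(yaw),np.sin(yaw)
    return R.from_matrix([[c,s,0],[s,-c,0],[0,0,-1]]).as_rotvec()
def shot(name):
    ci=robot.camera_info("wrist"); im=robot.grab_frame("wrist")[:,:,::-1].copy(); cv2.imwrite(f"pics/{name}.png",im); 
    import pickle; pickle.dump(ci,open(f"pics/{name}.pkl","wb")); return ci,im
E
python3 - <<'E'
from h import *
ci=robot.camera_info("top")
def c(u,v): return (225+u/5,175+v/5)
def d(u,v): return (390+(u-400)/5,175+v/5)
for n,p,z in [("k1",c(195,108),79.5),("k2",c(210,248),79.5),("k3",c(225,382),79.5)]+[("s%d"%i,c(*p),26) for i,p in enumerate([(78,62),(290,40),(333,458),(122,480)])]+[("p%d"%i,d(*p),10) for i,p in enumerate([(450,128),(678,97),(705,285),(480,318)])]: print(n,px2w(ci,*p,z).round(1))
w=robot.camera_info("wrist"); s=robot.read_state(); Rt=R.from_rotvec(s["tool_rot"]);print("cam in tool",Rt.inv().apply(w["origin"]-s["tcp_pos"]).round(1),(Rt.inv()*R.from_rotvec(w["orientation"])).as_matrix().round(3), w["fx"])
robot.grip(0.0,40)
o=down(0.12)
for p in([430,208,250],[480,-122,200]):print(robot.inverse_kinematics(p,o))
robot.movep([480,-122,200],o); robot.dwell(.3); shot("w_pad")
robot.movep([430,208,250],o); robot.dwell(.3); shot("w_stand")
print(robot.read_state()["time_s"])
E
```

```text
k1 [563.  216.3  79.5]
k2 [508.2 208.8  79.5]
k3 [456.1 201.4  79.5]
s0 [587.5 269.7  26. ]
s1 [598.9 183.1  26. ]
s2 [427.8 160.8  26. ]
s3 [416.8 246.3  26. ]
p0 [570.7 -60.5  10. ]
p1 [ 586.1 -155.6   10. ]
p2 [ 507.7 -167.8   10. ]
p3 [491.7 -74.3  10. ]
cam in tool [  79.5   -0.6 -142.6] [[ 0.001 -0.95  -0.312]
 [ 1.     0.001  0.001]
 [-0.001 -0.312  0.95 ]] 402.0498613080544
[ 4.50539746e-01  1.64281413e-01 -4.71577573e-02  1.35935716e+00
 -4.44089210e-16 -2.81105291e+00]
[-2.48896371e-01  2.10932896e-01 -1.16008218e-01  1.24385521e+00
 -4.44089210e-16  2.77269628e+00]
7.8
```

View pics/w_stand.png

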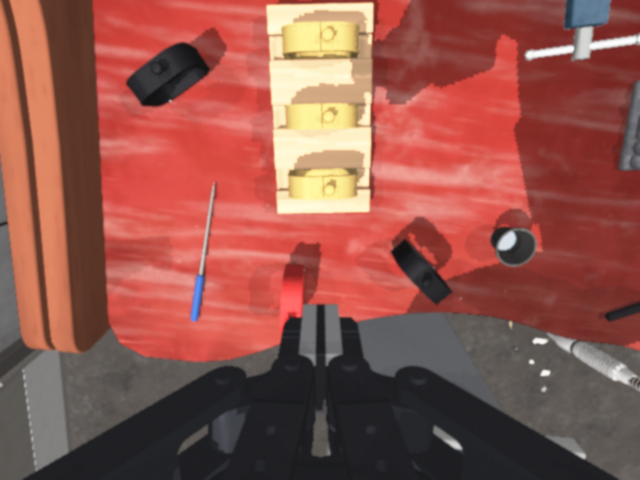

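View pics/w_pad.png

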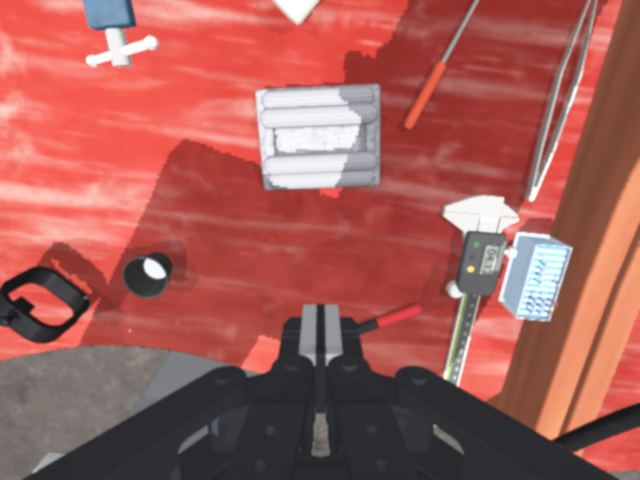

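The wrist views show the knobs at about (330,33), (330,115) and (330,187), and the pad slot at (320,138). I'll enlarge both for accurate pixel positions.

```bash
python3 - <<'E'
from h import *
a=cv2.resize(cv2.imread("pics/w_stand.png")[0:220,262:382],None,fx=2.7,fy=2.7,interpolation=cv2.INTER_CUBIC)
b=cv2.resize(cv2.imread("pics/w_pad.png")[75:200,252:387],None,fx=3.4,fy=3.4,interpolation=cv2.INTER_CUBIC)
c=np.zeros((594,a.shape[1]+b.shape[1],3),np.uint8); c[:a.shape[0],:a.shape[1]]=a; c[:b.shape[0],a.shape[1]:]=b
print(a.shape,b.shape); cv2.imwrite("pics/crop2.png",c)
E
```

```text
(594, 324, 3) (425, 459, 3)
```

View pics/crop2.png

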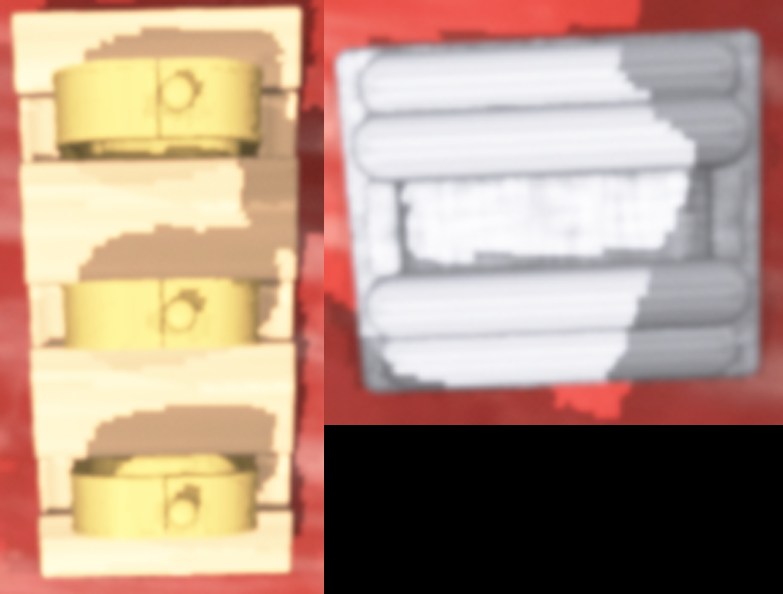

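```bash
cat > fit.py <<'E'
from h import *; import pickle
from scipy.optimize import least_squares
ws=pickle.load(open("pics/w_stand.pkl","rb")); wp=pickle.load(open("pics/w_pad.pkl","rb")); t=robot.camera_info("top")
A=lambda u,v:(262+u/2.7,v/2.7); B=lambda u,v:(252+(u-324)/3.4,75+v/3.4)
c=lambda u,v:(225+u/5,175+v/5); d=lambda u,v:(390+(u-400)/5,175+v/5)
for n,p in zip("123",[(179,92),(182,315),(182,512)]): print("knob",n,px2w(ws,*A(*p),79.5).round(1))
def fit(ci,px,hx,hy,z0,fz):
    L=np.array([[hx,hy],[hx,-hy],[-hx,-hy],[-hx,hy]])
    def f(q):
        x,y,a=q[:3]; z=q[3] if fz else z0
        return np.ravel([np.array(w2px(ci,[x+l[0]*np.cos(a)-l[1]*np.sin(a),y+l[0]*np.sin(a)+l[1]*np.cos(a),z]))-p for l,p in zip(L,px)])
    c0=np.mean([px2w(ci,*p,z0) for p in px],0)
    r=least_squares(f,[c0[0],c0[1],.12,z0][:4 if fz else 3]); return r.x.round(3),abs(r.fun).max().round(2)
S=[(12,10),(300,8),(290,572),(42,577)]; P=[(338,48),(758,32),(760,372),(368,390)]
S2=[(78,62),(290,40),(333,458),(122,480)]; P2=[(450,128),(678,97),(705,285),(480,318)]
print("stand wrist",fit(ws,[A(*p) for p in S],86,43,26,0)); print("stand top",fit(t,[c(*p) for p in S2],86,43,26,0))
print("pad wrist",fit(wp,[B(*p) for p in P],40,49,10,0),fit(wp,[B(*p) for p in P],40,49,10,1)); print("pad top",fit(t,[d(*p) for p in P2],40,49,10,0))
# slot floor visible corners (inside end stops), and roll lines
for p in [(405,180),(705,170),(710,262),(405,270)]: print("floor",px2w(wp,*B(*p),10).round(1))
E
python3 fit.py
```

```text
knob 1 [561.6 218.3  79.5]
knob 2 [507.1 210.5  79.5]
knob 3 [453.  203.5  79.5]
stand wrist (array([5.06472e+02, 2.15924e+02, 1.39000e-01]), np.float64(0.79))
stand top (array([5.07757e+02, 2.14983e+02, 1.32000e-01]), np.float64(0.38))
pad wrist (array([ 5.39026e+02, -1.15271e+02,  1.64000e-01]), np.float64(1.96)) (array([ 5.38726e+02, -1.15320e+02,  1.64000e-01,  1.21200e+00]), np.float64(0.61))
pad top (array([ 5.39047e+02, -1.14532e+02,  1.65000e-01]), np.float64(0.8))
floor [543.3 -79.2  10. ]
floor [ 554.  -148.5   10. ]
floor [ 533.3 -152.9   10. ]
floor [522.8 -81.   10. ]
```

Wrist and top agree to about 1 mm, and the knobs match the stand geometry. Now I'll press all three with a force limit.

```bash
python3 - <<'E'
from h import *
yaw=0.135; o=down(yaw+np.pi); 
K=np.array([[561.9,218.1],[507.4,210.5],[453.1,203.3]]); off=-3*np.array([-np.sin(yaw),np.cos(yaw)])
robot.movep([*(K[2]+off),105],o)
for i in (2,1,0):
    p=K[i]+off
    if i<2: robot.movel([*p,105],speed=150)
    robot.movel([*p,83],speed=60); robot.dwell(.2)
    f0=robot.read_state()["ft_force"][2]
    hit=robot.movel([*p,76.2],speed=5,force_limit=14.0)
    s=robot.read_state(); print(i+1,hit,s["tcp_pos"].round(2),"dF",round(s["ft_force"][2]-f0,1),s["time_s"])
    robot.movel([*p,105],speed=100)
p=K[0]+off
robot.movel([*(p+[-120,-20]),260],speed=250); robot.dwell(.2)
print(robot.read_state()["time_s"])
im=robot.grab_frame("side")[:,:,::-1]; cv2.imwrite("pics/s1.png",im)
c=cv2.resize(im[250:340,235:375],None,fx=4,fy=4,interpolation=cv2.INTER_CUBIC); 
t=robot.grab_frame("top")[:,:,::-1]; cv2.imwrite("pics/t1.png",t)
cv2.imwrite("pics/crop3.png",c)
E
```

```text
3 False [453.56 200.35  76.24] dF 4.4 12.6333
2 True [508.7  207.78  78.66] dF 11.8 15.3167
1 False [562.67 215.22  76.69] dF 5.3 18.475
20.0583
```

View pics/crop3.png

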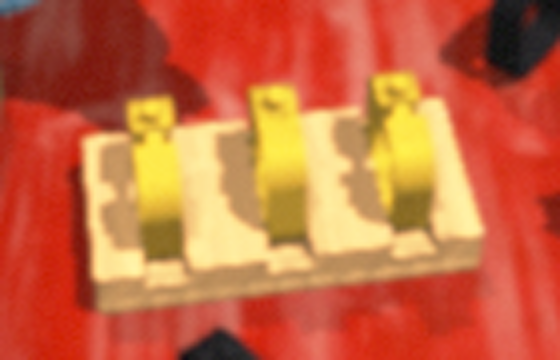

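Bangles 1 and 3 clicked: the force had dropped to about 5 N at about 3 mm of travel. Bangle 2, the middle one, reached the limit with only 0.8 mm of travel, so it is the stiff one. The side crop shows open seams on the outer two and a shut middle one. I'll hover with the gripper open and check with the wrist camera.

```bash
python3 - <<'E'
from h import *
yaw=0.135; o=down(yaw+np.pi)
robot.grip(1.0,40)
robot.movep([507,215.5,190],o); robot.dwell(.2); ci,im=shot("w2")
print(robot.read_state()["time_s"],robot.read_state()["tcp_pos"],w2px(ci,[507.7,210.5,79.5]))
cv2.imwrite("pics/w2c.png",cv2.resize(im[40:440,120:520],None,fx=1.5,fy=1.5))
E
```

```text
21.6667 [507.0622899  215.61403974 191.24878121] (np.float64(311.93738325369355), np.float64(240.90499136654668))
```

View pics/w2c.png

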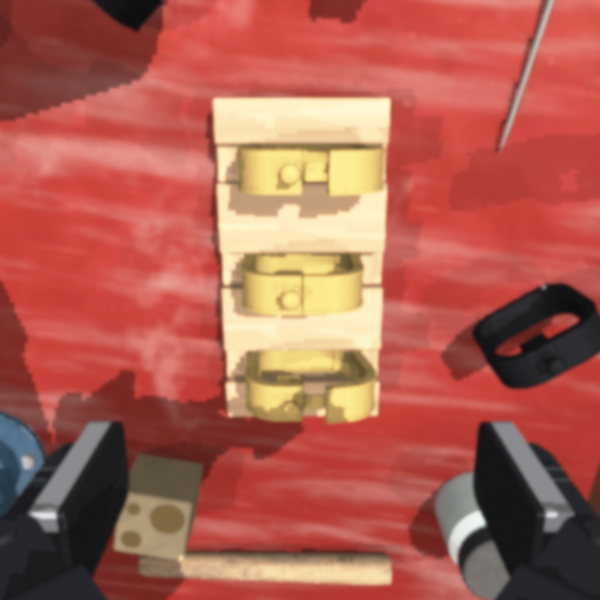

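The wrist view shows the top and bottom bangles with open gaps and the middle one shut, its knob at about (313,239) against a predicted (312,241). I'll grasp the middle bangle across its flat sides, lift it and carry it above the pad.

```bash
python3 - <<'E'
from h import *
yaw=0.135; c=[507.3,215.5]
robot.movel([*c,60],speed=120); print(robot.movel([*c,28],speed=50,force_limit=10))
robot.grip(0.4,40); s=robot.read_state(); print("w",s["width"],s["tcp_pos"].round(2))
robot.movel([*c,125],speed=100); s=robot.read_state(); print("w",s["width"],s["tcp_pos"].round(2),s["ft_force"].round(1))
robot.movel([539,-115,125],down(0.16+np.pi),speed=180)
robot.movel([539,-115,62],speed=100); robot.dwell(.3)
ci,im=shot("w3"); s=robot.read_state(); print(s["time_s"],s["tcp_pos"].round(2),s["width"])
cv2.imwrite("pics/w3c.png",cv2.resize(im[140:440,120:520],None,fx=2,fy=2))
for y in(-36,36):
  for x in (-10,10):
    a=.16; print(x,y,np.round(w2px(ci,[539+x*np.cos(a)-y*np.sin(a),-115+x*np.sin(a)+y*np.cos(a),12]),0))
E
```

```text
False
w 0.6590404465425223 [507.64 215.44  28.79]
w 0.6560097440340654 [506.96 215.33 124.33] [-0.6  0.1 -1.9]
28.3417 [ 539.12 -115.05   62.25] 0.65153949559857
-10 -36 [249. 258.]
10 -36 [251. 294.]
-10 36 [390. 259.]
10 36 [388. 294.]
```

View pics/w3c.png

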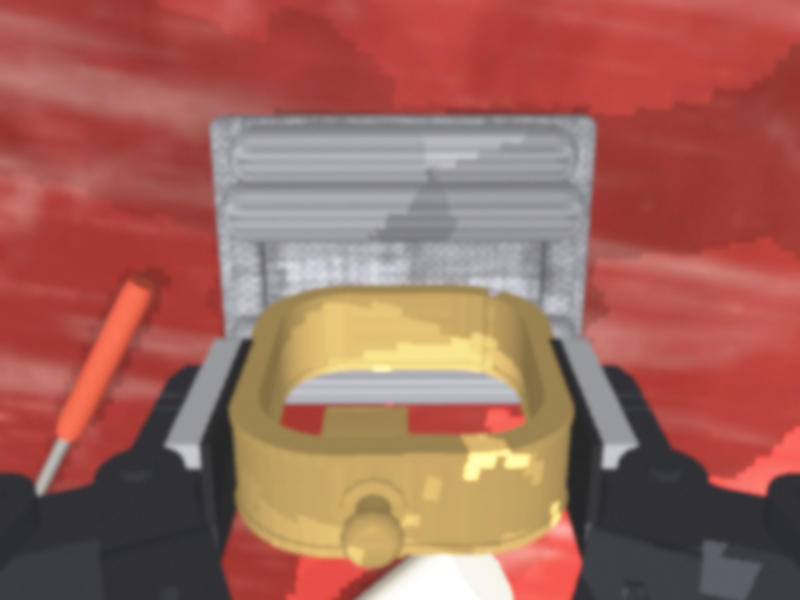

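```bash
python3 - <<'E'
from h import *; import pickle
ci=pickle.load(open("pics/w3.pkl","rb")); a=.16
f=lambda x,y,z:(np.array(w2px(ci,[539+x*np.cos(a)-y*np.sin(a),-115+x*np.sin(a)+y*np.cos(a),z]))-[120,140])*2
print("bottom edge",f(-9,0,41.5),f(-11,0,41.5),"knob",f(0,-5,41.5+71.5),f(0,-3,113),"pad corners",f(-40,49,5),f(-40,-49,5),"slot edge",f(-10,0,14))
E
```

```text
bottom edge [399.02663301 286.99689816] [399.03354276 278.63205628] knob [361.59095075 551.84795195] [375.89083973 551.87874514] pad corners [594.10093146 115.78222907] [205.16252314 115.16011022] slot edge [399.37752357 239.62043477]
```

The held bangle's lower edge and the slot edge match prediction within about 0.5 mm. I'll lower it and release.

```bash
python3 - <<'E'
from h import *
p=[539,-115]
robot.movel([*p,46],speed=60); robot.dwell(.2)
h=robot.movel([*p,28.5],speed=15,force_limit=8); robot.dwell(.2); s=robot.read_state(); print(h,s["tcp_pos"].round(2),s["ft_force"].round(1),s["time_s"])
if s["tcp_pos"][2]<31:
    robot.grip(0.9); robot.dwell(.2); robot.movel([*p,120],speed=80)
    robot.movel([440,-115,220],speed=150); robot.dwell(.3)
    side=robot.grab_frame("side")[:,:,::-1]; top=robot.grab_frame("top")[:,:,::-1]; shot("w4")
    cv2.imwrite("pics/side4.png",side);cv2.imwrite("pics/top4.png",top)
    c=cv2.resize(side[170:350,220:420],(600,540),interpolation=cv2.INTER_CUBIC); cv2.imwrite("pics/crop4.png",c)
print(robot.read_state()["time_s"])
E
```

```text
True [ 538.95 -115.02   28.87] [-0.8 -0.2  7.9] 30.25
33.6333
```

View pics/crop4.png

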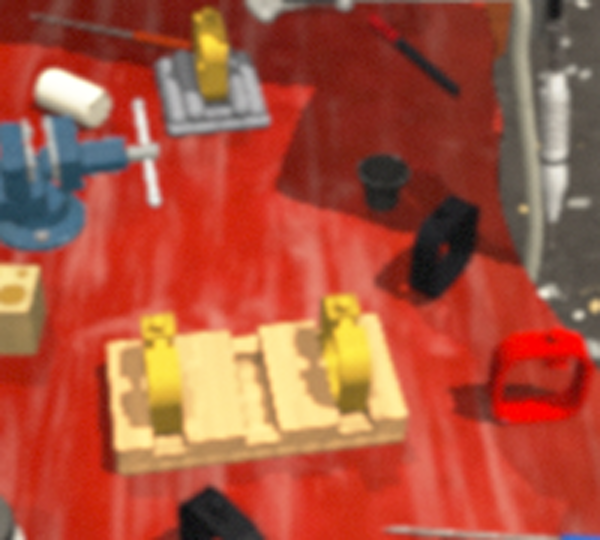

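The bangle stands upright on the pad at crop (212,55), and the two open ones stay in the stand. One last wrist view will check that it is shut and centred.

```bash
python3 - <<'E'
from h import *; import pickle
ci=pickle.load(open("pics/w4.pkl","rb")); a=.16
f=lambda x,y,z:np.round(w2px(ci,[539+x*np.cos(a)-y*np.sin(a),-115+x*np.sin(a)+y*np.cos(a),z]),1)
k=f(0,-5,79.5); u,v=int(k[0])-75,max(0,int(k[1])-75); print("knob",(k-[u,v])*4,"top edges",(f(-9,-29,56)-[u,v])*4,(f(-9,29,56)-[u,v])*4)
cv2.imwrite("pics/crop5.png",cv2.resize(cv2.imread("pics/w4.png")[v:v+150,max(u,0):u+150],None,fx=4,fy=4,interpolation=cv2.INTER_CUBIC))
E
```

```text
knob [303.2 301.6] top edges [197.2 204.4] [468.4 204.8]
```

View pics/crop5.png

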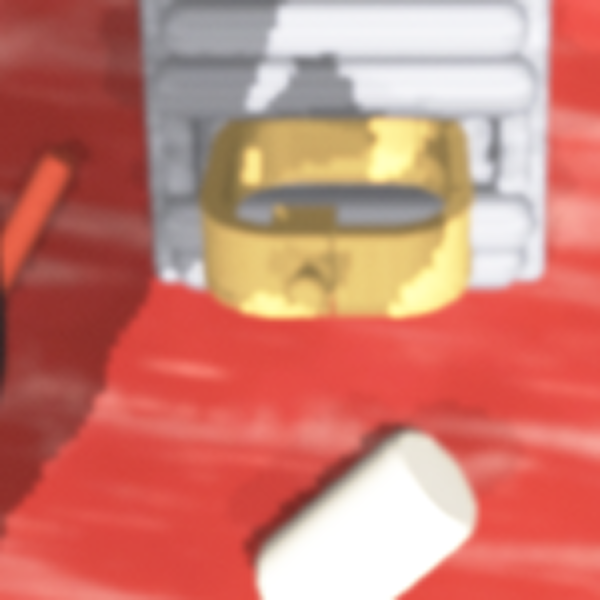

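The bangle is shut, with a tight seam at (332,285), and sits between the rolls and end stops where predicted. Handing in.

```bash
python3 -c "
from station import robot
robot.close_job(); print(robot.read_state()['time_s'])"
```

```text
the job is handed in; nothing more can be done
the job is handed in; nothing more can be done
```

The middle bangle turned out to be the stiff one. It now stands shut and upright in the pad's slot, and the two outer ones are sprung open in the stand. The job is handed in at about 34 s of the 59 s allowed.

- **Pressing:** I pressed each push-piece with a 14 N limit. The two outer clasps clicked, with the force down to about 5 N at about 3 mm of travel. The middle one hit the limit after only 0.8 mm of travel, so I stopped there.
- **Placing:** I gripped the middle bangle across its flat sides at 40 N and lowered it into the pad slot. It touched the slot floor at the height expected (28.9 mm against 28.8 mm at the grasp).
- **Last checks:** The pictures after release show the pad bangle's seam tight and its sides within about 2 mm of where they should be along the slot. The two good bangles are still in their slots, and nothing looks displaced in the part of the bench in the last crops. The jar is at the edge of those crops, and I did not measure the bystanders.
- **Not matched exactly:** In the last wrist view the knob was hard to make out and sat a few pixels from its predicted spot. I judged that harmless because the edges agreed.

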